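# Press the rack fittings home in the shadow-foam tray

## Task

Stow the drying-rack fittings in the foam tray: lay the loose aluminium elbow, right way up, in the one cutout that matches its outline (the other L is a mirror image) and press it down until it is fully home. The tee has been left standing proud in its cutout: press it fully home as well. Let go of both, and leave the carton, phone, jar and plate around the work where they are.

Things in the scene. Friction and masses are not known exactly. Their poses are not given: they have to be found in the camera images.
- elbow: Cast aluminium L-shaped flat fitting, 20 mm thick, legs 20 mm wide, about 140 g. Origin: underside, middle of its 90 mm leg, which spans x -45 to 45, y -10 to 10 mm. The short leg is at the +x end (x 25 to 45 mm) and runs to y = 50 mm. Lies flat, z up, on the bench to the robot's right.
- tee: Cast aluminium T-shaped flat fitting, 20 mm thick, legs 20 mm wide, about 140 g. Origin: underside, middle of its 90 mm leg, which spans x -45 to 45, y -10 to 10 mm. The stem is at the middle (x -10 to 10 mm) and runs to y = 50 mm. It starts right way up in its own cutout, resting on the pad 10 mm short of home.
- tray: Fixed wooden tray, 136 (x) x 316 (y) mm, rim 32 mm high; origin under its centre. Three fixed charcoal foam blocks lie side by side along its y, in an order that changes, 101 mm apart: each 120 (x) x 100 (y) mm, top face 42 mm above the bench, one cutout each with a pale pad as floor.
- elbow_block: Foam block with the L cutout that fits the elbow; origin under its centre. A part laid in a cutout enters 7 mm and rests on the pad, 13 mm proud. A push of about 8 N sinks the pad, level wherever it is pressed; it does not spring back. After 10 mm it stops dead: the part is home, its top 3 mm above the foam.
- tee_block: Foam block with the T cutout, in which the tee stands proud; origin under its centre. Its pad behaves like the elbow block's.
- elbow_block_seat (a point): Where the elbow's origin lies when fully home in its own cutout: x along the cutout's 90 mm leg, y towards its short leg, z up. Cutout: the elbow's outline plus 2 mm all round. The foam's top face is 17 mm above this point, the unpressed pale pad's top 10 mm above it.
- tee_block_seat (a point): Where the tee's origin lies when fully home in its own cutout: x along the cutout's 90 mm leg, y towards its stem, z up. Cutout: the tee's outline plus 2 mm all round. The foam's top face is 17 mm above this point, the unpressed pale pad's top 10 mm above it.
- mirror_block_seat (a point): The like point in the third foam block, whose L cutout is the mirror image of the elbow's (short leg at the +x end, running to y = -50 mm): the elbow, right way up, does not fit it. It stays empty; its part is not here.
- carton: Small plain cardboard carton, 50 x 90 x 35 mm, on the bench; origin under its centre. Leave alone.
- phone: Black phone lying flat, 72 x 148 x 9 mm; origin under its centre. Leave alone.
- jar: Amber glass jar, 68 mm across, 60 mm high; origin under its centre. Leave alone.
- plate: White plate, 180 mm across, 22 mm high; origin under its centre. Leave alone.
Things that resemble listed ones, but are neither listed nor needed, are in the scene too. Leave any red or turquoise look-alike of the elbow alone.

How it is judged:
By the outcome, as a careful person would: the job done as asked, in the order asked, and still so for the second after the job is handed in, with the robot touching nothing.
It also fails if it takes over 50 s, if anything falls off the work surface, if the arm or the gripper's body presses on something with over 40 N, if the wrist force passes 120 N, or if a joint passes its speed limit or range.

## Robot

A 6-joint arm with a two-finger parallel gripper is mounted at the origin on the work surface. World frame = base frame: x ahead of the robot, y to its left, z up, the work surface at z = 0. Lengths are in mm, angles in rad, forces in N, time in s.
With the tool pointing down it reaches from about 400 to 925 mm from the base axis. Payload 12.5 kg.
Tool frame: the origin (TCP) lies midway between the tips of the shut fingers; the grasp point (between the pads) lies 19 mm behind it; z points along the fingers, y is the line along which they close (so a half turn about z gives the same grasp; the last joint's range is limited). The gripper opens to 95 mm and grips with 3 to 60 N. Pads are 20 mm wide; open, the fingers measure 119 mm over their backs; the gripper's body (75 mm by 180 mm) begins 59 mm behind the grasp point.
Start: joints at [-0.106, 0.491, 1.559, -0, 1.092, -0.106], TCP at [625.017, 0.021, 214.661] pointing down, gripper open.
Joint ranges: [-3.1, 3.1], [-0.84, 2.19], [0.05, 2.79], [-1.13, 4.28], [0.06, 2.93], [-2.69, 2.69]. Speed limits (rad/s): [2.22, 2.22, 2.79, 3.14, 3.14, 3.14].

## Interface

Orientations are given as [roll, pitch, yaw] about the fixed x, y, z axes, in that order (R = Rz(yaw) Ry(pitch) Rx(roll)).
In Python, from cell import * gives the robot as it stands.
- The arm moves only by the tool servo_tool, never from a script. Its argument "moves" is one flat list of numbers, 5 for each row, row after row: the shift along the world's x, y, z as a fraction of full scale, then the turn about the world's z as a fraction of full scale, then the opening, from 0 (shut) to 1 (fully open). A call has 1 to 12 rows; each row is the pose to reach, as a shift and turn from the pose commanded when the call began, turning the shorter way round; what a row does not reach only later rows make up. Full scale, the value 1, is 400 mm for a shift and 180 degrees for a turn. A row lasts 1/12 s, in which the tool goes at most 41.7 mm and 7.16 degrees, less where a joint would pass 70% of its speed; a pose out of reach is approached as far as the arm can. A call with a number of a shift or a turn outside -1 to 1 is refused whole. A call with a gripper value outside its range is refused whole. The fingers move at their own pace and stop on an object; the grip force is fixed at half the most. Time passes only in rows, so rows that repeat a pose let the fingers close. It gives the time, the measured TCP pose, the force, the opening and the grip force at its end, in the units of the state.
- state(): the state, without advancing time (a new reading comes with each control period).
- read_camera(name): name is "scene" or "side" or "wrist"; returns (picture, depth): 480x640x3 uint8, blue, green, red; 480x640 float32, mm along the optical axis (not along the pixel's ray), 0 where there is no reading.
- get_calibration(name): a dict with "K" (3x3 intrinsics, pixels), "R" (3x3) and "t" (3): a world point X has camera coordinates R X + t. Camera axes: x right, y down, z forward; pixel columns grow to the right and rows downward; lengths in mm; the calibration is good to about 2 mm. A picture is of the moment at which its call begins: read the wrist's pose just before it. get_calibration takes no time and is no camera call; for the wrist camera it gives the pose at the moment of the call.
- job_done(): hands the job in; it is judged then, once.
The state is a dict: "t": time; "joints": joint angles; "qvel": joint speeds; "tau": joint torques, N m; "eef_pos": TCP position; "tcp_rot": TCP orientation; "ft_force": force on the tool from outside, world axes, zero at the start; "moment": the same for the moment, N m; "opening": opening from 0.0 (shut) to 1.0 (fully open); "grip_force": force on a finger pad.
Only numpy, scipy, OpenCV 4.12 (cv2) and the standard library are available. Lean on these libraries where they do the work, as an engineer would, in place of code of your own. Each camera call takes 0.05 s, during which the arm holds its last target. There are 200 camera calls.

## Working session

There is one attempt and no reset: what is moved stays moved. The work goes in short steps, Python scripts to look and compute and a tool call to move; the robot and the scene stay as the last step left them, time stands still between calls to the robot, and variables do not carry over. Pictures are saved under pics/ and viewed, at most 10 in all, crops included, and the job is handed in when it is done.

Besides the shell and the picture viewer there is one more tool, called after "Request:" by a JSON object that holds its "op" and its "data", one argument or row to a line. servo_tool: Moves the arm, as the interface text tells. Its arguments: {"type":"object","properties":{"moves":{"type":"array"}},"required":["moves"]}

```bash
mkdir -p pics
cat > h.py <<'E'
from cell import *
import numpy as np, cv2
def snap(n,f):
    c=get_calibration(n); p,d=read_camera(n); cv2.imwrite(f'pics/{f}.png',p); np.savez(f'pics/{f}.npz',p=p,d=d,K=c['K'],R=c['R'],t=c['t']); return p,d
def ld(f): return np.load(f'pics/{f}.npz')
def xyz(f,u,v,z=None):
    a=ld(f); r=np.linalg.solve(a['K'],[u,v,1.]); R=a['R'];t=a['t']
    o=-R.T@t; w=R.T@r
    if z is None:
        dd=a['d'][int(round(v)),int(round(u))]; return o+w*dd
    return o+w*(z-o[2])/w[2]
E
python3 - <<'E'
from h import *
for n in("scene","side"): snap(n,n+'0')
print(state()['t'])
E
```

```text
0.1
```

View pics/scene0.png

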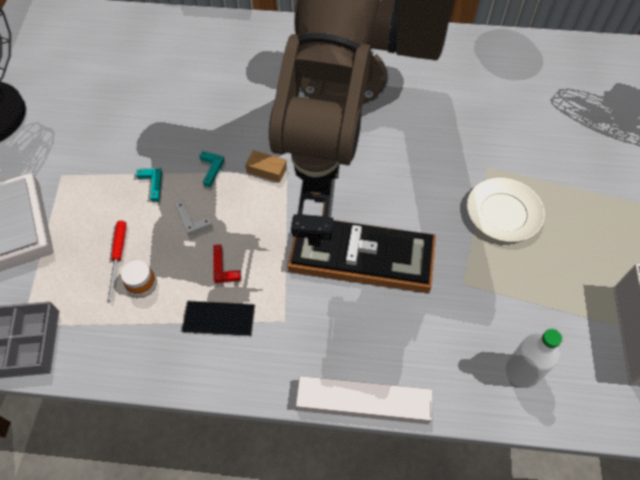

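View pics/side0.png

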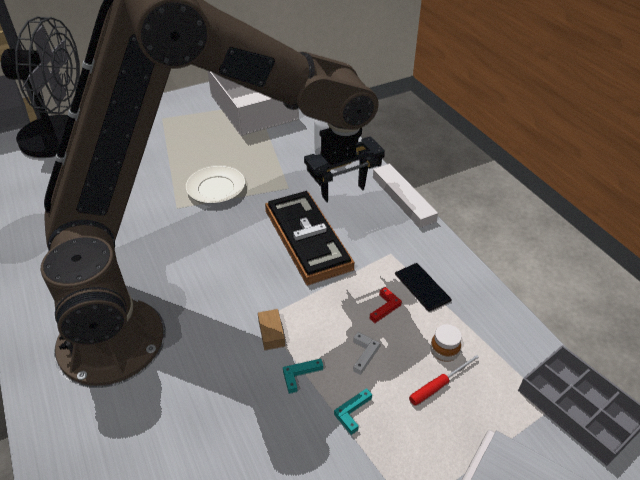

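Scene view: the grey elbow is at about (195,220). The look-alikes are red at (222,265) and turquoise at (152,183) and (211,167). The grey one fits because it is plain aluminium. The tray is at (363,253), with the tee at (358,245), a pale L at (410,260), and another cutout near (315,247) partly hidden by the gripper. Next I'll enlarge both areas.

Run:
```python
from h import *
p=cv2.imread('pics/scene0.png');q=cv2.imread('pics/side0.png')
a=cv2.resize(p[190:250,165:245],(400,300),interpolation=cv2.INTER_CUBIC)
b=cv2.resize(q[325:385,335:415],(400,300),interpolation=cv2.INTER_CUBIC)
c=cv2.resize(p[210:295,282:442],(800,425),interpolation=cv2.INTER_CUBIC)[:300]
c=cv2.resize(p[215:295,282:442],(600,300),interpolation=cv2.INTER_CUBIC)
o=np.zeros((600,800,3),np.uint8);o[:300,:400]=a;o[:300,400:]=b;o[300:,:600]=c
cv2.imwrite('pics/crop.png',o)
for uv in[(200,225),(185,212),(205,222),(188,225),(265,165),(193,240)]: print(uv,xyz('scene0',*uv).round(1))
```

```text
(200, 225) [ 536.9 -280.1   19.9]
(185, 212) [ 504.7 -322.7   19.2]
(205, 222) [ 527.7 -270.2   20. ]
(188, 225) [ 540.7 -307.1   21.6]
(265, 165) [ 359.4 -154.2   33.1]
(193, 240) [ 569.5 -292.3    4.7]
```

View pics/crop.png

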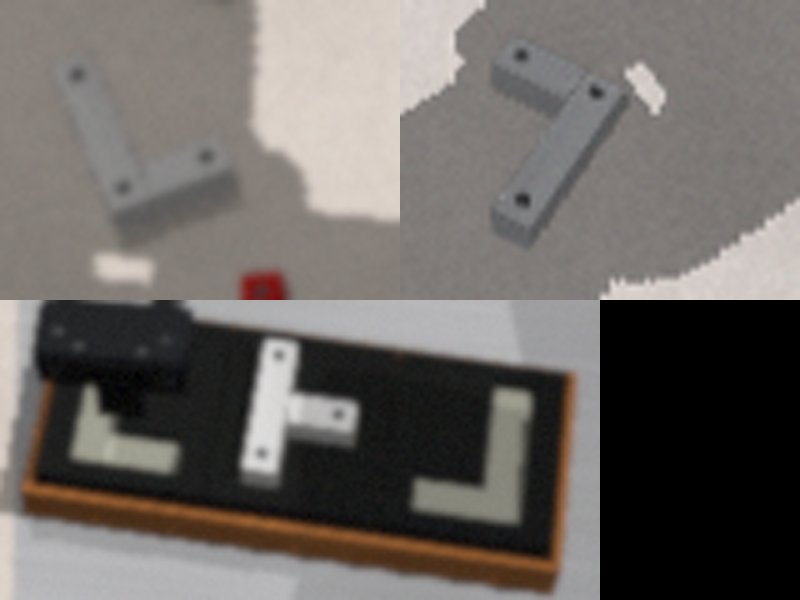

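The elbow runs from its free end at (180,205) to the corner at (189,228), then turns left (image right) to (206,221). The left cutout (corner about (306,337) in the crop's source) also turns left, so it matches. The right cutout at (410,260) turns the other way, so it's the mirror. I'll take a wrist picture here to see the tray.

Run:
```python
from h import *
snap('wrist','w0'); s=state(); print(s['eef_pos'],s['tcp_rot'])
for uv in[(180,205),(189.4,227.6),(206,221.4)]: print(uv,xyz('scene0',*uv,20).round(1))
```

```text
[6.24832400e+02 2.31088355e-02 2.14221064e+02] [-3.14078509e+00 -9.68833422e-05  1.57081092e+00]
(180, 205) [ 487.  -338.5   20. ]
(189.4, 227.6) [ 546.4 -302.9   20. ]
(206, 221.4) [ 525.9 -268.2   20. ]
```

View pics/w0.png

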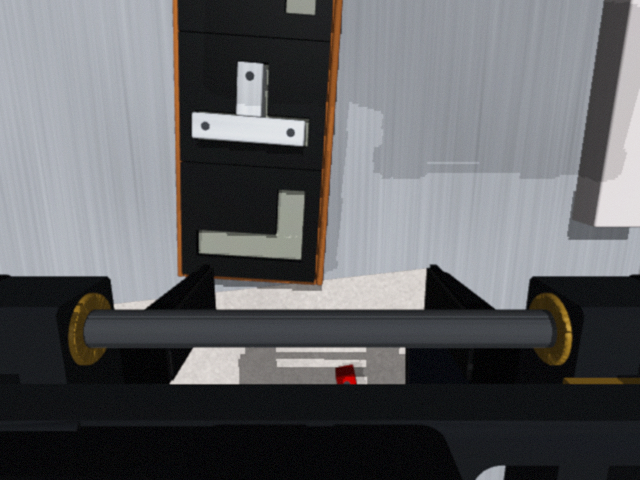

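Wrist view: the tee is at (250,110). The elbow cutout has its long leg over (199–303, 230–260) and its short leg up at (290,190). I'll fit outlines of known size to the masks.

```bash
cat >> h.py <<'E'
from scipy.optimize import minimize
def outline(kind,m=0):
    if kind=='L': a=[(-45-m,-10-m),(45+m,-10-m),(45+m,50+m),(25-m,50+m),(25-m,10+m),(-45-m,10+m)]
    else: a=[(-45-m,-10-m),(45+m,-10-m),(45+m,10+m),(10+m,10+m),(10+m,50+m),(-10-m,50+m),(-10-m,10+m),(-45-m,10+m)]
    return np.array(a,float)
def render(f,kind,pose,zs,hole,m,S=4):
    a=f; x,y,w=pose; P=outline(kind,m); c,s=np.cos(w),np.sin(w)
    P=P@np.array([[c,s],[-s,c]])+[x,y]; out=None
    for z in zs:
        q=(a['R']@np.c_[P,np.full(len(P),z)].T).T+a['t']; q=(a['K']@q.T).T; q=q[:,:2]/q[:,2:]
        M=np.zeros((480,640),np.uint8); cv2.fillPoly(M,[np.round(q*256).astype(np.int32)],255,cv2.LINE_AA,8)
        M=M.astype(float)/255
        out=M if out is None else (np.minimum(out,M) if hole else np.maximum(out,M))
    return out
def fit(fn,mask,kind,p0,zs,hole=False,m=0):
    f={k:v for k,v in ld(fn).items()}; mask=mask.astype(float)
    def cost(v): 
        r=render(f,kind,(v[0],v[1],v[2]/40),zs,hole,m); return np.abs(r-mask).sum()
    v=np.array([p0[0],p0[1],p0[2]*40])
    for st in(8,3,1): 
        sx=np.vstack([v,v+np.eye(3)*st]); r=minimize(cost,v,method='Nelder-Mead',options=dict(initial_simplex=sx,xatol=.02,fatol=.5)); v=r.x
    return np.r_[v[:2],np.degrees(v[2]/40)].round(2), 'resid/area',round(r.fun/mask.sum(),3)
E
python3 - <<'E'
from h import *
f=ld('w0');p=f['p'].astype(int)
for uv in[(225,242),(250,128),(200,215),(252,85),(250,30)]: print(uv,xyz('w0',*uv).round(1),p[uv[1],uv[0]])
g=p.mean(2)
box=np.zeros((480,640),bool); box[175:268,185:316]=1
mL=(g>80)&box&(p[...,2]-p[...,0]<60); c=xyz('w0',250,245,35)
print(mL.sum(),fit('w0',mL,'L',(c[0],c[1],-.05),(35,42),True,2))
box[:]=0; box[50:156,186:318]=1
# tee: depth based top height mask
d=f['d']; K=f['K']; uu,vv=np.meshgrid(np.arange(640),np.arange(480))
r=np.linalg.inv(K)@np.stack([uu.ravel(),vv.ravel(),np.ones(uu.size)]); W=(f['R'].T@((r*d.ravel())-f['t'][:,None])).T.reshape(480,640,3)
mt=(W[...,2]>50)&(W[...,2]<62)&box; c=xyz('w0',250,130,55)
print(mt.sum(),fit('w0',mt,'T',(c[0],c[1],-.05),(55,)))
mt=(g>70)&box; print(mt.sum(),fit('w0',mt,'T',(c[0],c[1],-.05),(44,48,52,55)))
E
```

```text
(225, 242) [538.7 -23.8  35.1] [146 157 155]
(250, 128) [568.7  75.   55.2] [229 224 221]
(200, 215) [519.6   2.   41.1] [23 20 22]
(252, 85) [571.6 107.2  55.5] [205 198 196]
(250, 30) [569.4 149.7  42. ] [31 30 29]
3459 (array([561.23, -25.89,  -4.03]), 'resid/area', np.float64(0.122))
4299 (array([566.91,  74.19,  -4.5 ]), 'resid/area', np.float64(0.061))
4744 (array([568.01,  74.29,  -3.63]), 'resid/area', np.float64(0.078))
```

Request:
{"op": "servo_tool", "data": {
  "moves": [-0.42,-0.86,0,-0.33,0.5,-0.42,-0.86,0,-0.33,0.5,-0.42,-0.86,0,-0.33,0.5,-0.42,-0.86,0,-0.33,0.5,-0.42,-0.86,0,-0.33,0.5,-0.42,-0.86,0,-0.33,0.5,-0.42,-0.86,0,-0.33,0.5,-0.42,-0.86,0,-0.33,0.5,-0.42,-0.86,0,-0.33,0.5,-0.42,-0.86,0,-0.33,0.5,-0.42,-0.86,0,-0.33,0.5,-0.42,-0.86,0,-0.33,0.5]
}}

```text
t: 1.15
eef_pos: [456.9, -343.7, 214.4]
tcp_rot: [-3.141, -0.0, 0.534]
ft_force: [-0.0, 0.6, -0.2]
opening: 0.501
grip_force: 0.0
```

Run:
```python
from h import *
snap('wrist','w1'); s=state(); print(s['t'],s['eef_pos'],s['tcp_rot'],s['opening'],abs(np.array(s['qvel'])).max())
```

```text
1.2 [ 457.33053249 -343.01873373  214.50017337] [-3.14104624e+00 -9.12455721e-05  5.34903484e-01] 0.501762277377993 0.021839277071784218
```

View pics/w1.png

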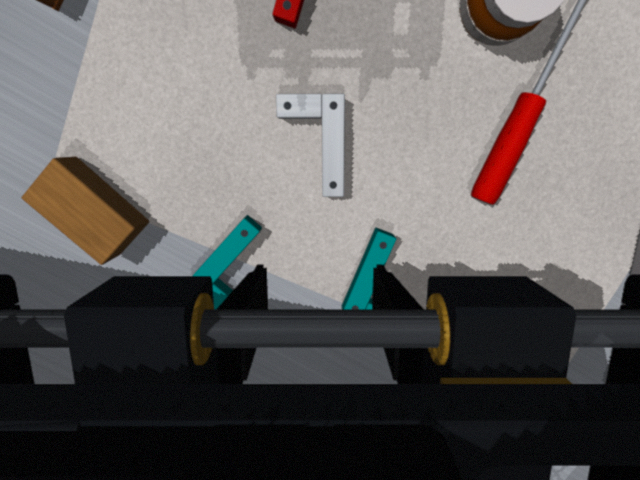

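Wrist view: the grey elbow's long leg spans (320–345, 93–198) and its short leg reaches (277,105). The turquoise parts (235,245) and (375,265) and the red part (288,10) are clear of the grasp. Next I'll fit it.

```bash
cat >> h.py <<'E'
def world(fn):
    f=ld(fn); uu,vv=np.meshgrid(np.arange(640),np.arange(480))
    r=np.linalg.inv(f['K'])@np.stack([uu.ravel(),vv.ravel(),np.ones(uu.size)])
    return (f['R'].T@((r*f['d'].ravel())-f['t'][:,None])).T.reshape(480,640,3)
def pose2(p,x,y):
    w=np.radians(p[2]); return np.array([p[0]+x*np.cos(w)-y*np.sin(w),p[1]+x*np.sin(w)+y*np.cos(w)]).round(1)
E
python3 - <<'E'
from h import *
W=world('w1'); box=np.zeros((480,640),bool); box[80:210,265:355]=1
print(np.median(W[150:185,330:336,2]))
m=(W[...,2]>16)&(W[...,2]<26)&box
c=xyz('w1',333,145,20); p,r=fit('w1',m,'L',(c[0],c[1],.54),(20,)); print(m.sum(),p,r)
E=p
m=(W[...,2]>6)&(W[...,2]<26)&box
p,r=fit('w1',m,'L',(c[0],c[1],.54),(8,12,16,20)); print(m.sum(),p,r)
print('grasp pt',pose2(E,8,0),pose2(p,8,0)); print(xyz('w1',382,240),xyz('w1',265,220))
E
```

```text
19.95881691289784Traceback (most recent call last):
  File "<stdin>", line 5, in <module>
ValueError: too many values to unpack (expected 2)
```

Run:
```python
from h import *
W=world('w1'); box=np.zeros((480,640),bool); box[80:210,265:355]=1
m=(W[...,2]>16)&(W[...,2]<26)&box
c=xyz('w1',333,145,20); E,*r=fit('w1',m,'L',(c[0],c[1],.54),(20,)); print(m.sum(),E,r)
m=(W[...,2]>6)&(W[...,2]<26)&box
p,*r=fit('w1',m,'L',(c[0],c[1],.54),(8,12,16,20)); print(m.sum(),p,r)
print('grasp pt',pose2(E,8,0),pose2(p,8,0)); print(xyz('w1',382,240),xyz('w1',265,220))
```

```text
3400 [ 513.5  -323.45   31.06] ['resid/area', np.float64(0.073)]
3442 [ 513.71 -323.41   30.54] ['resid/area', np.float64(0.064)]
grasp pt [ 520.4 -319.3] [ 520.6 -319.3]
[ 463.93910329 -407.34054217   19.76359365] [ 4.19788634e+02 -3.02779230e+02 -3.17294722e-01]
```

Request:
{"op": "servo_tool", "data": {
  "moves": [0.16,0.062,-0.1,0,0.5,0.16,0.062,-0.2,0,0.5,0.16,0.062,-0.3,0,0.5,0.16,0.062,-0.4,0,0.5,0.16,0.062,-0.46,0,0.5,0.16,0.062,-0.49,0,0.5,0.16,0.062,-0.51,0,0.5,0.16,0.062,-0.514,0,0.5,0.16,0.062,-0.514,0,0.5,0.16,0.062,-0.514,0,0.5]
}}

```text
t: 2.03
eef_pos: [521.9, -319.2, 10.6]
tcp_rot: [3.139, -0.001, 0.535]
ft_force: [-0.1, 0.5, -0.0]
opening: 0.501
grip_force: 0.0
```

Request:
{"op": "servo_tool", "data": {
  "moves": [0,0,0,0,0.15,0,0,0,0,0.15,0,0,0,0,0.1,0,0,0,0,0.1,0,0,0,0,0.1,0,0,0,0,0.1]
}}

```text
t: 2.53
eef_pos: [521.1, -319.3, 9.4]
tcp_rot: [3.141, -0.0, 0.534]
ft_force: [0.1, 0.5, 4.6]
opening: 0.208
grip_force: 30.0
```

Request:
{"op": "servo_tool", "data": {
  "moves": [0,0,0.08,0,0.1,0,0,0.18,0,0.1,0,0,0.28,0,0.1,-0.178,0.753,0.514,-0.192,0.1,-0.178,0.753,0.514,-0.192,0.1,-0.178,0.753,0.514,-0.192,0.1,-0.178,0.753,0.514,-0.192,0.1,-0.178,0.753,0.514,-0.192,0.1,-0.178,0.753,0.514,-0.192,0.1,-0.178,0.753,0.514,-0.192,0.1,-0.178,0.753,0.514,-0.192,0.1,-0.178,0.753,0.514,-0.192,0.1]
}}

```text
t: 3.53
eef_pos: [448.6, -14.2, 216.3]
tcp_rot: [-3.141, -0.002, -0.066]
ft_force: [0.2, -1.5, -0.3]
opening: 0.204
grip_force: 30.0
```

Request:
{"op": "servo_tool", "data": {
  "moves": [0,0,0,0,0.1,0,0,0,0,0.1,0,0,0,0,0.1]
}}

```text
t: 3.78
eef_pos: [450.0, -18.8, 214.2]
tcp_rot: [3.141, 0.001, -0.07]
ft_force: [0.5, -0.5, -1.6]
opening: 0.207
grip_force: 30.0
```

Run:
```python
from h import *
snap('wrist','w2'); s=state(); print(s['t'],s['eef_pos'],s['tcp_rot'],s['opening'],abs(np.array(s['qvel'])).max())
```

```text
3.8333 [449.92809254 -18.89454446 214.15849336] [ 3.14151203e+00  9.02958460e-04 -7.04545437e-02] 0.2046423907533096 0.0029595970221116073
```

View pics/w2.png

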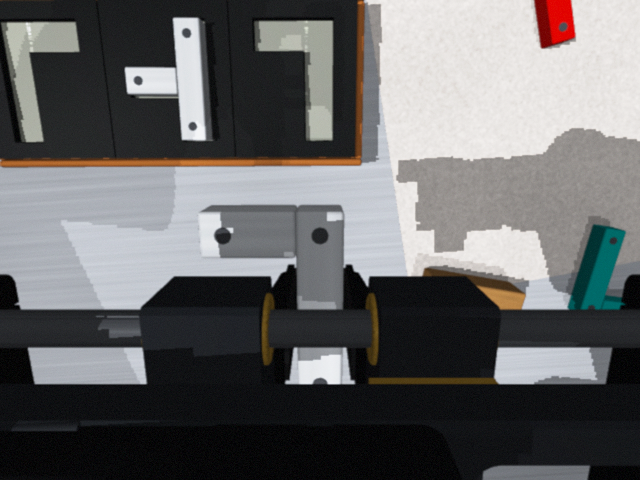

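Wrist view: the held elbow's corner is at (320,236) and its short leg tip at (203,232). The matching cutout is at (300,80), the tee at (190,80) and the mirror cutout at far left. I'll refit the seat and the held elbow in this view.

Run:
```python
from h import *
f=ld('w2');p=f['p'].astype(int);g=p.mean(2);W=world('w2')
box=np.zeros((480,640),bool); box[10:148,245:342]=1
m=(g>75)&box; c=xyz('w2',320,95,35)
S,*r=fit('w2',m,'L',(c[0],c[1],-.07),(35,42),True,2); print('seat',m.sum(),S,r)
m2=box&(W[...,2]<38.5); print(m2.sum(),fit('w2',m2,'L',(c[0],c[1],-.07),(35,42),True,2))
box[:]=0; box[10:148,115:225]=1; m=box&(W[...,2]>51); c=xyz('w2',190,80,55)
T,*r=fit('w2',m,'T',(c[0],c[1],-.07),(55,)); print('tee',m.sum(),T,r)
for uv in[(320,236),(222,236),(343,207),(297,207),(300,240),(250,230)]: print(uv,xyz('w2',*uv).round(1))
# held elbow top mask, visible rows <275
box[:]=0; box[190:258,190:350]=1; m=box&(W[...,2]>215)
fm=m.copy()
import h
ff={k:v for k,v in f.items()}
def cost(v):
    r=render(ff,'L',(v[0],v[1],v[2]/40),(224.5,215,205),False,0); return np.abs((r-(m))[190:258,190:350]).sum()
m=box&(W[...,2]>200)
v=np.array([441.5,-18.3,-.07*40])
for st in(8,3,1): rr=minimize(cost,v,method='Nelder-Mead',options=dict(initial_simplex=np.vstack([v,v+np.eye(3)*st]),xatol=.02,fatol=.5)); v=rr.x
print('held',v[:2],np.degrees(v[2]/40),rr.fun/m.sum())
```

```text
seat 4759 [560.63 -25.54  -3.55] ['resid/area', np.float64(0.114)]
5198 (array([561.55, -25.61,  -3.58]), 'resid/area', np.float64(0.038))
tee 4730 [566.37  73.68  -4.25] ['resid/area', np.float64(0.046)]
(320, 236) [476.9 -21.  226.3]
(222, 236) [479.5  19.  225.8]
(343, 207) [449.7 -41.7  -1.6]
(297, 207) [452.9   3.2  -1.5]
(300, 240) [475.3 -12.6 224.5]
(250, 230) [481.    7.5 224.7]
held [441.31943506 -18.22019336] -3.7065730379559025 0.02290455491817412
```

Request:
{"op": "servo_tool", "data": {
  "moves": [0.1,-0.006,0,0,0.1,0.2,-0.012,0,0,0.1,0.3,-0.0185,0,0,0.1,0.3,-0.0185,-0.1,0,0.1,0.3,-0.0185,-0.2,0,0.1,0.3,-0.0185,-0.3,0,0.1,0.3,-0.0185,-0.36,0,0.1,0.3,-0.0185,-0.38,0,0.1,0.3,-0.0185,-0.38,0,0.1,0.3,-0.0185,-0.38,0,0.1,0.3,-0.0185,-0.38,0,0.1,0.3,-0.0185,-0.38,0,0.1]
}}

```text
t: 4.83
eef_pos: [570.7, -25.7, 64.4]
tcp_rot: [3.141, -0.003, -0.069]
ft_force: [-0.7, -0.1, -1.5]
opening: 0.206
grip_force: 30.0
```

Run:
```python
from h import *
s=state(); print(s['t'],s['eef_pos'],s['tcp_rot'],s['ft_force']); snap('side','side1')
cv2.imwrite('pics/c2.png',cv2.resize(cv2.imread('pics/side1.png')[180:290,250:370],(654,600),interpolation=cv2.INTER_CUBIC))
```

```text
4.8333 [570.68628876 -25.68563429  64.41504044] [ 3.14125692e+00 -2.90199698e-03 -6.93805752e-02] [-0.74403405 -0.07416527 -1.46537955]
```

Request:
{"op": "servo_tool", "data": {
  "moves": [-0.001,-0.001,0,0,0.1,-0.001,-0.001,-0.015,0,0.1,-0.001,-0.001,-0.03,0,0.1,-0.001,-0.001,-0.04,0,0.1,-0.001,-0.001,-0.045,0,0.1,-0.001,-0.001,-0.045,0,0.1,-0.001,-0.001,-0.045,0,0.1]
}}

```text
t: 5.47
eef_pos: [569.3, -25.8, 44.4]
tcp_rot: [3.142, 0.0, -0.069]
ft_force: [0.6, 0.8, -0.4]
opening: 0.208
grip_force: 30.0
```

Request:
{"op": "servo_tool", "data": {
  "moves": [0,0,0,0,0.4,0,0,0,0,0.4,0,0,0,0,0.4,0,0,0.05,0,0.4,0,0,0.09,0,0.4,0,0,0.09,0,0,0,0,0.09,0,0,0,0,0.09,0,0,0,0,0.09,0,0,0,0,0.09,0,0,0,0,0.06,0,0,0,0,0.04,0,0]
}}

```text
t: 6.47
eef_pos: [569.2, -25.8, 59.7]
tcp_rot: [3.142, 0.0, -0.069]
ft_force: [-1.3, -0.2, -0.8]
opening: 0.01
grip_force: 0.0
```

Request:
{"op": "servo_tool", "data": {
  "moves": [0,0,-0.01,0,0,0,0,-0.016,0,0,0,0,-0.022,0,0,0,0,-0.022,0,0]
}}

```text
t: 6.8
eef_pos: [569.1, -25.7, 51.5]
tcp_rot: [3.142, 0.001, -0.069]
ft_force: [0.3, -0.3, 0.7]
opening: 0.008
grip_force: 0.0
```

Run:
```python
from h import *
s=state(); print(s['t'],s['eef_pos'],s['ft_force']); snap('side','side2')
W=world('side2'); 
cv2.imwrite('pics/c3.png',cv2.resize(cv2.imread('pics/side2.png')[180:290,250:370],(654,600),interpolation=cv2.INTER_CUBIC))
```

```text
6.8 [569.0879453  -25.72462306  51.54813516] [ 0.2950317  -0.2876832   0.67191357]
```

View pics/c3.png

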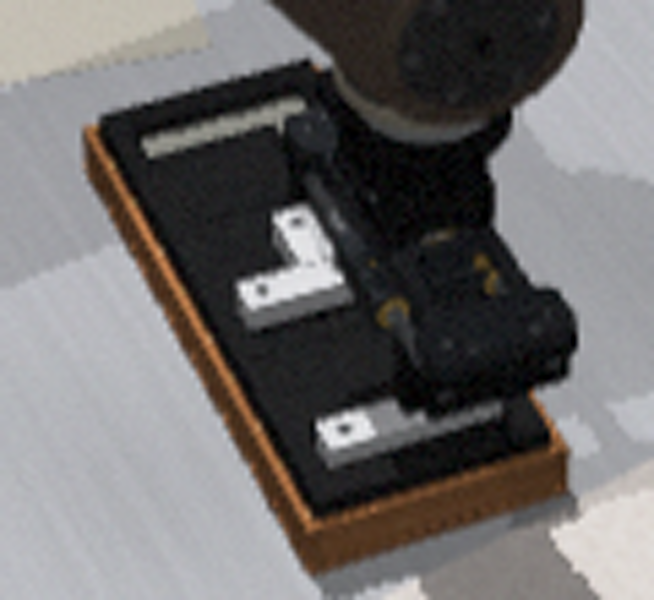

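Side view: the elbow lies in its cutout, with its free end at (345,430), and is still somewhat proud. I'll press on.

Request:
{"op": "servo_tool", "data": {
  "moves": [0,0,-0.008,0,0,0,0,-0.014,0,0,0,0,-0.016,0,0,0,0,-0.016,0,0]
}}

```text
t: 7.18
eef_pos: [569.6, -25.8, 45.6]
tcp_rot: [3.141, -0.0, -0.069]
ft_force: [-1.0, 0.2, 3.2]
opening: 0.003
grip_force: 1.3
```

Request:
{"op": "servo_tool", "data": {
  "moves": [0,0,-0.004,0,0,0,0,-0.007,0,0,0,0,-0.007,0,0,0,0,-0.007,0,0]
}}

```text
t: 7.52
eef_pos: [569.8, -25.8, 44.9]
tcp_rot: [3.141, -0.002, -0.069]
ft_force: [-6.7, 0.9, 29.5]
opening: 0.005
grip_force: 14.6
```

Request:
{"op": "servo_tool", "data": {
  "moves": [0,0,0.05,0,0,0,0,0.1,0,0,-0.005,0.1,0.1,0,0,-0.005,0.2,0.1,0,0,-0.005,0.262,0.1,0,0,-0.005,0.262,0.1,0,0,-0.005,0.262,0.06,0,0,-0.005,0.262,0.038,0,0,-0.005,0.262,0.03,0,0,-0.005,0.262,0.022,0,0,-0.005,0.262,0.014,0,0,-0.005,0.262,0.008,0,0]
}}

```text
t: 8.52
eef_pos: [567.2, 78.7, 46.0]
tcp_rot: [-3.141, 0.001, -0.07]
ft_force: [-2.0, 3.6, 6.1]
opening: 0.004
grip_force: 3.5
```

Request:
{"op": "servo_tool", "data": {
  "moves": [0,0,-0.004,0,0,0,0,-0.008,0,0,0,0,-0.008,0,0,0,0,-0.008,0,0]
}}

```text
t: 8.85
eef_pos: [567.4, 78.7, 45.0]
tcp_rot: [-3.141, -0.001, -0.07]
ft_force: [-8.7, 3.1, 29.7]
opening: 0.005
grip_force: 15.0
```

Both parts are pressed to their stops. I'll back off to where the cutouts are in view and check.

Request:
{"op": "servo_tool", "data": {
  "moves": [0,0,0.08,0,0,0,0,0.18,0,0,0,0,0.28,0,0,-0.1,-0.05,0.38,0,0,-0.2,-0.1,0.43,0,0,-0.29,-0.14,0.43,0,0.2,-0.29,-0.14,0.43,0,0.2,-0.29,-0.14,0.43,0,0.2,-0.29,-0.14,0.43,0,0.2,-0.29,-0.14,0.43,0,0.2]
}}

```text
t: 9.68
eef_pos: [452.2, 22.7, 214.7]
tcp_rot: [3.142, -0.001, -0.07]
ft_force: [0.8, 0.3, -0.1]
opening: 0.2
grip_force: 0.0
```

Run:
```python
from h import *
snap('wrist','w3'); s=state(); print(s['t'],s['eef_pos'],s['ft_force'])
W=world('w3'); z=W[...,2]; m=(z>43.6)&(z<60)&(W[...,0]>505)&(W[...,0]<625)
n,l,st,c=cv2.connectedComponentsWithStats(m.astype(np.uint8))
for i in range(1,n):
    if st[i,4]>500:
        k=l==i; print(st[i],W[k].mean(0).round(1),np.percentile(z[k],[5,50,95]).round(1))
```

```text
9.7333 [452.26080091  22.90802395 214.43339165] [-0.66776823 -0.11713641 -0.00317264]
[ 307   19   77  119 4129] [574.2 -16.   45. ] [43.9 44.9 46.2]
[ 184   21   77  119 4061] [568.   83.   45.1] [43.9 45.  46.3]
```

View pics/w3.png

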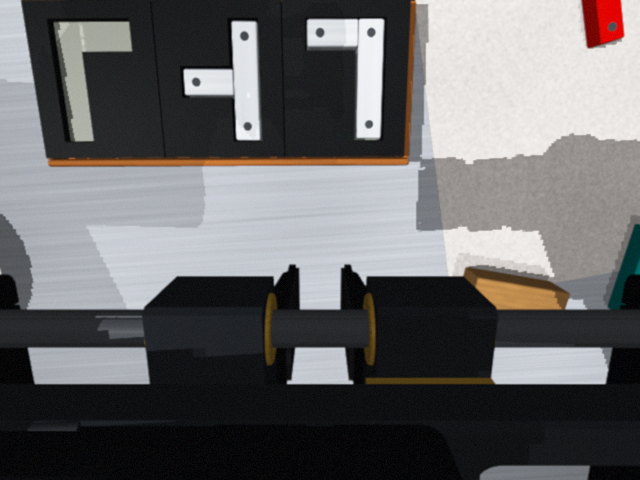

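Wrist view: the elbow at (370,80) and the tee at (245,80) lie flat in their cutouts. Both tops measure 45 mm, which is 3 mm above the foam, and the mirror cutout at (80,80) is empty.

```bash
python3 -c "
from cell import *
print(job_done())"
```

```text
the job is handed in; nothing more can be done
None
```

The elbow is in its matching cutout and the tee in its own; both are pressed fully home (tops measured 3 mm above the foam) and released, and the job was handed in at about 9.7 s without the arm touching the carton, phone, jar or plate.

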